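# Feed the specimen under the microscope and switch on the lamp

### The job

Bring the specimen under the museum microscope's lens and switch on the lamp: with the fingertips push the yellow end of the sprung specimen slide in past the brass stop pin, without ramming it, then let go so that it springs back and stays caught on the pin. Then press the green lamp button fully down once the slide is caught, let it come up again, and leave the hand clear. Only push and press; leave the jar, loupe, antler and spectacles where they are.

Things in the scene. Friction and masses are not known exactly. Their poses are not given: they have to be found in the camera images.
- microscope: White stereo microscope, fixed; base 165 (x) by 335 (y) by 30 mm high, spanning x -70..95, y 0..335. Origin at table height below the middle of the slide's yellow push face at home; own +y = the way the slide is pushed in, z up. Lens over y = 195, underside 135 mm up; its body (radius 45), column and head (to 395 mm up) lie beyond y = 140, eyepieces on +x. Nearer than that is open from above.
- carriage (a joint): Slide's travel in m: 0 = home, held by its spring; 0.045 = caught by the stop pin, specimen under the lens; 0.070 = end stop. Pushing takes 2 to 3 N at first, up to about 6 N later, partly where its catch wedges the pin aside (0.018 to 0.045). Beyond 0.046 the pin snaps out behind the catch: let go there it springs back to 0.045 and stays. Let go sooner it returns to 0.
- push_face (a point): Centre of the slide's yellow upright push face, which looks to the microscope's -y and moves with the slide; 65 mm above the table. The face is 100 mm wide (microscope x), from 33 to 86 mm above the table; behind it the block slopes down over 60 mm, so there is nothing to pinch. The slide is 190 mm long, 100 mm wide, its deck 45 mm above the table.
- specimen (a point): The specimen, a green disc on a white-framed glass on the slide, 150 mm in front of the push face, 50 mm above the table.
- lens_axis (a point): The point on the lens's axis at the specimen's height, fixed to the microscope; the specimen is here when the slide is caught.
- pin (a joint): The brass stop pin, 10 mm across, sprung, beside the slide on the microscope's +x side, in a dark block: 0 = fully out, about 0.008 m = pushed aside by the slide's catch. It works by itself.
- lampbox: Grey lamp switch box fixed to the table, 100 mm (x) by 80 mm (y) by 40 mm high; origin at the centre of its underside. A green push button stands in the middle of its top.
- lamp (a joint): The green lamp button's travel in m: 0 = up, 0.006 = fully down. It is sprung, 5 N at the bottom, and comes up by itself.
- lamp_top (a point): Centre of the top of the green button (34 mm across), 58 mm above the table when up; it is pressed straight down.
- jar_mid (a point): Amber jar, 54 mm across and 85 mm tall, loose on the table; centre, half-way up. Leave alone.
- loupe_mid (a point): Black stand loupe, 54 mm across and 42 mm tall, loose on the table; centre, half-way up. Leave alone.
- antler: Brown piece of antler lying loose on the table, about 290 mm long (its y) and 44 mm high; origin at table height 40 mm to the -x side of it, its middle at about (50, -70) mm. Leave alone.
- glasses: Red spectacles standing loose on the table, 125 mm wide (their y), 140 mm deep (temples to their +x), 48 mm high; origin under the bridge. Leave alone.

How it is judged:
By the outcome, as a careful person would: the job done as asked, in the order asked, and still so for the second after the job is handed in, with the robot touching nothing.
It also fails if it takes over 45 s, if anything falls off the work surface, if the arm or the gripper's body presses on something with over 40 N, if the wrist force passes 120 N, or if a joint passes its speed limit or range.

### The arm

A 7-joint arm with a two-finger parallel gripper is mounted at the origin on the work surface. World frame = base frame: x ahead of the robot, y to its left, z up, the work surface at z = 0. Lengths are in mm, angles in rad, forces in N, time in s.
With the tool pointing down it reaches from about 400 to 875 mm from the base axis. Payload 4.4 kg.
Tool frame: the origin (TCP) lies at the very end of the fingers, on their centre line; the grasp point (between the pads) lies 19 mm behind it (ctrl.grip_point_offset is the distance from the TCP to the grasp point, in mm); z points along the fingers, x is the direction in which the jaws open and shut, and the axes are right-handed (so a half turn about z gives the same grasp; the last joint's range is limited). The gripper opens to 85 mm and grips with 20 to 120 N. Pads are 22 mm wide; open, the fingers measure 114 mm over their backs; the gripper's body (76 mm by 85 mm) begins 54 mm behind the grasp point. The pads swing forward as they close: fully open they stand 13 mm farther back than shut.
Start: joints at [1.143, 0.628, 0.038, 1.517, -0.027, 0.996, -0.02], TCP at [230.101, -607.924, 231.313] pointing down, gripper open.
Joint ranges: [-3.06, 3.06], [-0.37, 2.12], [-1.25, 1.32], [0.18, 2.47], [-1.1, 4.24], [0.23, 1.98], [-2.94, 2.94]. Speed limits (rad/s): [2.57, 2.57, 3.14, 3.14, 3.14, 3.14, 3.14].

### API

Orientations are given as [roll, pitch, yaw] about the fixed x, y, z axes, in that order (R = Rz(yaw) Ry(pitch) Rx(roll)).
In Python, from cell import ctrl gives the robot as it stands.
- The arm moves only by the shell command python3 -m pendant 'ROWS'. ROWS is JSON, one flat list of numbers, 7 for each row, row after row: the shift along the world's x, y, z in m, then the turn, a rotation vector about the world's x, y, z in degrees, then the opening, from 0 (shut) to 1 (fully open). A call has 1 to 20 rows; each row is the pose to reach, as a shift and turn from the pose measured when the call began; what a row does not reach only later rows make up. A row lasts 1/12 s, in which the tool goes at most 41.7 mm and 7.16 degrees, less where a joint would pass 70% of its speed; a pose out of reach is approached as far as the arm can. A call with a gripper value outside its range is refused whole. The fingers move at their own pace and stop on an object; the grip force is fixed at half the most. Time passes only in rows, so rows that repeat a pose let the fingers close. It gives the time, the measured TCP pose, the force and the opening at its end, in the units of the state.
- ctrl.read_state(): the state, without advancing time (a new reading comes with each control period).
- ctrl.get_image(name): name is "side" or "top" or "wrist"; returns a dict with "image" (420x560x3 uint8, red, green, blue), "fx", "fy", "cx", "cy" (pixels), "world_from_camera" (4x4, takes a point from camera to world coordinates). Camera axes: x right, y up, looking along -z (the intrinsics and any distortion apply to the point x, -y, -z); pixel columns grow to the right and rows downward; lengths in mm; the calibration is good to about 2 mm. The wrist camera is an equidistant fisheye: a pixel r from the principal point sees the ray r / f radians off the axis. A picture is of the moment at which its call begins. There is no depth.
- ctrl.finish_job(): hands the job in, once; it reports no verdict.
Trained networks look in a picture, given as the dict that the camera call returned (one of the last four; its "shot" number tells which), for a name from the list of things; names that differ only in an ending like _2 or _b are one class to them, and where a whole thing is asked for, a point or a joint stands for the part that bears it (a point fixed in the world has none). Each returns a list of dicts, best first, with "confidence" (0 to 1); they miss things now and then, are a little off and sometimes report something else, mostly with a low value. They report only what shows in the picture. A call takes as long as a camera call.
- ctrl.cut_out(picture, label): "mask" (420x560 bool, what is visible of it) and "bbox" ([left, top, right, bottom] in pixels, round what is visible of it).
The state is a dict: "clock": time; "qpos": joint angles; "qd": joint speeds; "tau": joint torques, N m; "eef_pos": TCP position; "tool_rot": TCP orientation; "force": force on the tool from outside, world axes, zero at the start; "torque": the same for the moment, N m; "width": finger opening in mm.
Only numpy, scipy, OpenCV 4.12 (cv2) and the standard library are available. Lean on these libraries where they do the work, as an engineer would, in place of code of your own. Each camera call takes 0.05 s, during which the arm holds its last target. There are 200 camera calls.

## Working session

There is one attempt and no reset: what is moved stays moved. The work goes in short steps, Python scripts to look and compute and a shell command to move; the robot and the scene stay as the last step left them, time stands still between calls to the robot, and variables do not carry over. Pictures are saved under pics/ and viewed, about 8 in all and at most 12, crops included, and the job is handed in when it is done.

```bash
mkdir -p pics
cat > h.py <<'E'
import numpy as np,cv2
from cell import ctrl
def snap(n,f):
    p=ctrl.get_image(n); cv2.imwrite(f'pics/{f}.png',cv2.cvtColor(p['image'],cv2.COLOR_RGB2BGR)); return p
def ray(p,u,v):
    T=np.array(p['world_from_camera']); d=np.array([(u-p['cx'])/p['fx'],-(v-p['cy'])/p['fy'],-1]); return T[:3,3],T[:3,:3]@d
def atz(p,u,v,z):
    o,d=ray(p,u,v); return o+d*(z-o[2])/d[2]
def proj(p,X):
    T=np.array(p['world_from_camera']); c=T[:3,:3].T@(np.array(X)-T[:3,3]); return p['cx']+p['fx']*c[0]/-c[2],p['cy']-p['fy']*c[1]/-c[2]
E
python3 - <<'E'
from h import *
ps={n:snap(n,n+'0') for n in('top','side')}
for n,p in ps.items():
    print(n,[k for k in p],np.round(p['world_from_camera'],2).tolist(),p['fx'],p['cx'],p['cy'])
    for l in('push_face','specimen','lampbox','lamp_top','jar_mid','loupe_mid','antler','glasses','microscope','pin'):
        for r in ctrl.cut_out(p,l)[:2]:
            m=r['mask']; ys,xs=np.nonzero(m)
            if len(xs): print(l,round(r['confidence'],2),r['bbox'],xs.mean().round(1),ys.mean().round(1),len(xs))
E
```

```text
top ['image', 'fx', 'fy', 'cx', 'cy', 'world_from_camera', 'shot'] [[-0.02, 0.99, -0.11, 496.35], [-1.0, -0.02, -0.02, -77.56], [-0.02, 0.11, 0.99, 766.54], [0.0, 0.0, 0.0, 1.0]] 394.6649762384294 278.1262370468851 211.72242294986032
push_face 0.88 [165.9, 206.7, 273.7, 267.8] 218.5 241.4 5850
specimen 0.95 [168.0, 209.5, 270.5, 267.3] 218.7 241.1 5737
lampbox 0.88 [381.3, 200.8, 551.4, 276.7] 409.2 246.9 2649
lamp_top 0.57 [403.6, 239.6, 420.8, 258.2] 412.4 246.3 280
jar_mid 0.78 [328.8, 301.8, 361.7, 334.5] 344.4 318.6 887
loupe_mid 0.83 [324.5, 151.3, 349.8, 178.6] 334.7 164.0 594
antler 0.73 [329.5, 90.5, 471.1, 146.3] 415.1 108.9 2344
antler 0.64 [381.3, 199.0, 553.5, 278.0] 419.5 242.6 3104
glasses 0.68 [196.4, 41.1, 262.5, 115.2] 230.6 94.0 927
microscope 0.92 [0.0, 122.6, 269.3, 289.1] 132.9 221.4 26890
pin 0.48 [215.0, 186.5, 225.4, 214.7] 221.1 197.3 44
side ['image', 'fx', 'fy', 'cx', 'cy', 'world_from_camera', 'shot'] [[0.95, 0.19, -0.26, 418.59], [-0.32, 0.53, -0.78, -590.43], [-0.01, 0.83, 0.56, 460.16], [0.0, 0.0, 0.0, 1.0]] 382.8396617194492 281.50411987338634 202.0996908760662
push_face 0.9 [202.7, 169.6, 269.7, 232.3] 234.7 200.9 3142
specimen 0.69 [198.0, 169.1, 267.1, 235.7] 234.6 201.0 3175
lampbox 0.82 [232.8, 310.8, 336.7, 419.5] 281.3 356.2 5836
lamp_top 0.92 [267.5, 318.7, 292.9, 346.9] 280.0 334.1 544
jar_mid 0.75 [147.5, 262.5, 190.7, 331.0] 170.3 293.9 2311
loupe_mid 0.58 [333.7, 244.2, 361.9, 279.7] 348.4 260.4 858
antler 0.62 [387.2, 251.8, 530.8, 388.1] 475.9 329.8 4378
microscope 0.84 [178.5, 1.7, 291.3, 246.7] 228.5 135.4 14287
```

View pics/top0.png

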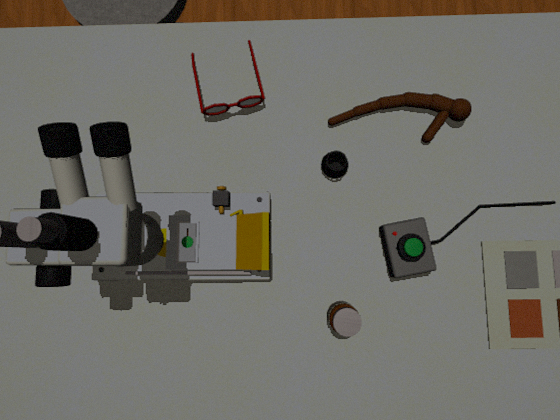

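View pics/side0.png

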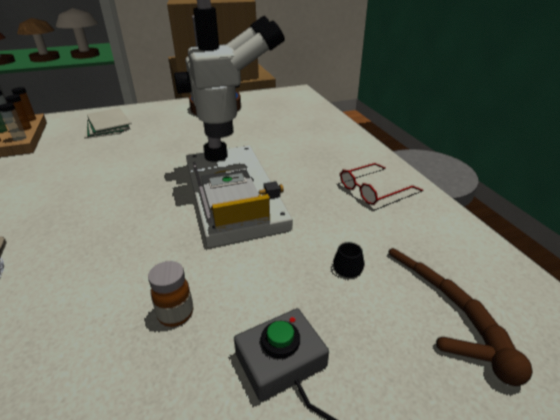

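Top view: the yellow end is at about cols 237–270, rows 211–271, with the push face looking right (-y world). The button is at (412,247), jar at (345,319), loupe at (335,164). The corridor between the face and the lamp box is free. Now for positions.

Run:
```python
from h import *
from scipy.optimize import least_squares
ps={n:ctrl.get_image(n) for n in('top','side')}
def cl(p,lo,hi,box):
    h=cv2.cvtColor(p['image'],cv2.COLOR_RGB2HSV); m=cv2.inRange(h,lo,hi)
    k=np.zeros_like(m); l,t,r,b=box; k[t:b,l:r]=m[t:b,l:r]; return k
Y=((18,120,60),(32,255,255)); G=((45,100,50),(75,255,255))
my=cl(ps['top'],*Y,(225,195,290,285)); r=cv2.minAreaRect(cv2.findNonZero(my)); bx=cv2.boxPoints(r); print('top yellow',bx.round(1).tolist())
for c in bx: print(atz(ps['top'],*c,86).round(1), atz(ps['top'],*c,33).round(1))
sy=cl(ps['side'],*Y,(195,185,280,240)); r=cv2.minAreaRect(cv2.findNonZero(sy)); bx=cv2.boxPoints(r); print('side yellow',bx.round(1).tolist())
for c in bx: print(atz(ps['side'],*c,86).round(1), atz(ps['side'],*c,33).round(1))
for n,b in(('top',(395,230,430,265)),('side',(260,310,300,355)),('top',(175,230,200,255)),('side',(215,170,240,190))):
    m=cl(ps[n],*G,b); ys,xs=np.nonzero(m); z=58 if b[2]-b[0]>=35 else 50
    print(n,len(xs),xs.mean(),ys.mean(),atz(ps[n],xs.mean(),ys.mean(),z).round(1))
p=ps['top']; print('jar',atz(p,345,321,85),'loupe',atz(p,335,163,42))
# base edges
print('base corners z30',[atz(p,*c,30).round(1).tolist() for c in((270,191),(271,279))])
print(ctrl.read_state())
```

```text
top yellow [[230.0, 210.0], [268.0, 210.0], [268.0, 270.0], [230.0, 270.0]]
[578.2  19.3  86. ] [584.5  26.9  33. ]
[576.9 -46.9  86. ] [583.2 -44.5  33. ]
[473.7 -45.5  86. ] [472. -43.  33.]
[474.7  19.6  86. ] [473.1  27.1  33. ]
side yellow [[210.60000610351562, 200.1999969482422], [267.3999938964844, 188.3000030517578], [273.20001220703125, 215.89999389648438], [216.39999389648438, 227.89999389648438]]
[475.4 -22.3  86. ] [483.4  58.2  33. ]
[580.8 -17.5  86. ] [603.8  63.6  33. ]
[ 565.1 -102.5   86. ] [585.9 -33.4  33. ]
[ 470.5 -103.4   86. ] [477.8 -34.5  33. ]
top 274 413.2700729927007 246.56569343065692 [ 510. -303.   58.]
side 506 280.1818181818182 331.8794466403162 [ 510.7 -301.4   58. ]
top 67 188.53731343283582 241.5820895522388 [526.  100.3  50. ]
side 30 226.76666666666668 178.6 [527.1 102.3  50. ]
jar [ 386.91609092 -173.73993829   85.        ] loupe [ 668.19897905 -171.31806572   42.        ]
base corners z30 [[619.6, -48.6, 30.0], [455.4, -48.2, 30.0]]
{'clock': 1.2, 'qpos': array([ 1.14317948,  0.62835644,  0.03852462,  1.51740585, -0.02704538,
        0.99632357, -0.02002207]), 'qd': array([-0.0020519 , -0.00072326,  0.00059775, -0.00093506,  0.00026997,
       -0.000694  , -0.00026914]), 'tau': array([ 4.63722190e-04, -5.63275051e+01,  1.22604277e+00, -1.93782556e+01,
        1.10085140e-02,  1.60143485e-03, -3.49814727e-06]), 'eef_pos': array([ 230.10983539, -607.91306219,  231.34023644]), 'tool_rot': array([-3.14153028e+00, -2.44330709e-05, -1.20907127e+00]), 'force': array([-0.09028853, -0.15045273, -0.86026276]), 'torque': array([ 0.01499949, -0.01685681, -0.01530591]), 'width': 85.52883861631751}
```

```bash
python3 -m pendant '[0.010,0.016,0,0,0,2,0, 0.030,0.050,0,0,0,7,0, 0.050,0.083,0,0,0,12,0, 0.070,0.117,0,0,0,17,0, 0.090,0.150,0,0,0,22,0, 0.110,0.184,0,0,0,27,0, 0.130,0.217,-0.01,0,0,32,0, 0.150,0.250,-0.02,0,0,37,0, 0.170,0.284,-0.03,0,0,42,0, 0.190,0.317,-0.04,0,0,47,0, 0.210,0.350,-0.05,0,0,52,0, 0.230,0.384,-0.06,0,0,57,0, 0.250,0.417,-0.07,0,0,62,0, 0.270,0.451,-0.08,0,0,66,0, 0.283,0.478,-0.08,0,0,69.3,0, 0.290,0.490,-0.08,0,0,69.3,0, 0.295,0.498,-0.08,0,0,69.3,0, 0.295,0.498,-0.08,0,0,69.3,0]'
```

```text
clock: 2.7
eef_pos: [526.4, -107.9, 151.5]
tool_rot: [-3.141, -0.001, 0.003]
force: [0.5, -0.0, -0.3]
width: 0.2
```

```bash
python3 -m pendant '[0,0,-0.02,0,0,0,0, 0,0,-0.05,0,0,0,0, 0,0.01,-0.08,0,0,0,0, -0.001,0.02,-0.095,0,0,0,0, -0.001,0.025,-0.1,0,0,0,0, -0.001,0.025,-0.1,0,0,0,0]'
python3 - <<'E'
from h import *
p=snap('side','side1'); q=snap('top','top1')
im=np.hstack([cv2.resize(a['image'][y:y+200,x:x+240],None,fx=1.6,fy=1.6) for a,x,y in((p,130,90),(q,130,130))])
cv2.imwrite('pics/c1.png',im[:,:,::-1])
E
```

```text
clock: 3.2
eef_pos: [524.2, -83.0, 50.6]
tool_rot: [-3.141, 0.001, 0.003]
force: [0.5, -0.3, 1.9]
width: -0.0
```

View pics/c1.png

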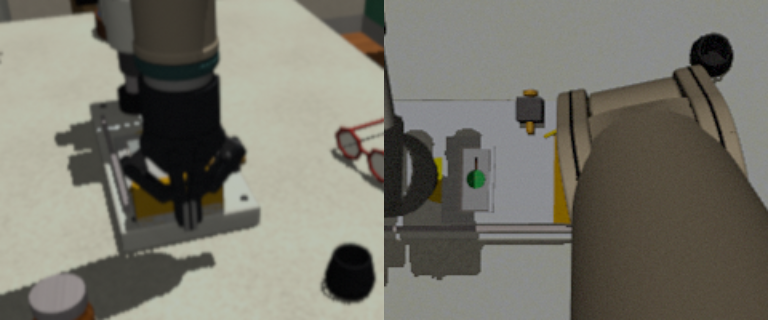

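The shut fingers are in front of the face and centred, with nothing else nearby. I approach, touch, and start pushing slowly.

```bash
cat > t.py <<'E'
from h import *
p=ctrl.get_image('top')
h=cv2.cvtColor(p['image'],cv2.COLOR_RGB2HSV); m=cv2.inRange(h,(45,100,50),(75,255,255)); m[:,:100]=0; m[:,260:]=0; m[:225]=0; m[258:]=0
ys,xs=np.nonzero(m); print(len(xs), atz(p,xs.mean(),ys.mean(),50).round(1) if len(xs) else None, ctrl.read_state()['eef_pos'].round(1), ctrl.read_state()['force'].round(2))
E
python3 -m pendant '[0,0.006,0,0,0,0,0, 0,0.012,0,0,0,0,0, 0,0.017,0,0,0,0,0, 0,0.020,0,0,0,0,0, 0,0.022,0,0,0,0,0, 0,0.024,0,0,0,0,0, 0,0.026,0,0,0,0,0, 0,0.028,0,0,0,0,0, 0,0.030,0,0,0,0,0, 0,0.032,0,0,0,0,0, 0,0.034,0,0,0,0,0, 0,0.034,0,0,0,0,0]'; python3 t.py
```

```text
clock: 4.3
eef_pos: [526.0, -50.1, 52.3]
tool_rot: [3.141, -0.003, 0.002]
force: [0.7, -2.0, 1.3]
width: -0.1
24 [526.8 105.4  50. ] [526.  -50.1  52.3] [ 0.02 -1.42  1.51]
```

```bash
python3 -m pendant '[-0.001,0.002,-0.001,0,0,0,0, -0.001,0.005,-0.001,0,0,0,0, -0.001,0.008,-0.001,0,0,0,0, -0.001,0.011,-0.001,0,0,0,0, -0.001,0.014,-0.001,0,0,0,0, -0.001,0.017,-0.001,0,0,0,0, -0.001,0.020,-0.001,0,0,0,0, -0.001,0.022,-0.001,0,0,0,0, -0.001,0.024,-0.001,0,0,0,0, -0.001,0.026,-0.001,0,0,0,0, -0.001,0.028,-0.001,0,0,0,0, -0.001,0.030,-0.001,0,0,0,0, -0.001,0.030,-0.001,0,0,0,0]'
python3 - <<'E'
from h import *
import runpy; runpy.run_path('t.py')
q=snap('top','top2'); cv2.imwrite('pics/c2.png',cv2.resize(q['image'][170:300,100:300],None,fx=4,fy=4)[:,:,::-1])
E
```

```text
clock: 5.43
eef_pos: [525.7, -20.0, 51.4]
tool_rot: [3.141, -0.004, 0.002]
force: [3.1, -3.2, -1.0]
width: 0.0
0 None [525.7 -19.9  51.4] [ 2.23 -3.25 -0.4 ]
```

View pics/c2.png

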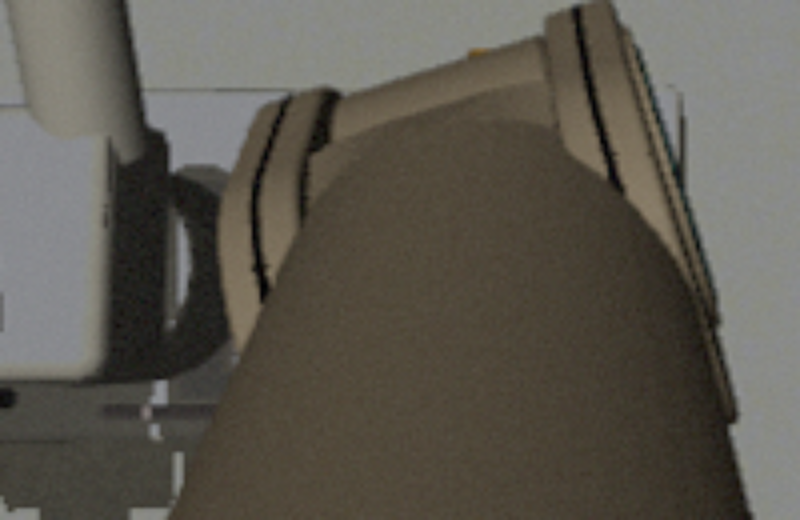

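The picture shows the wrist overhanging the slide with its left flange at crop (220,200), close to the lens body. I'll lean the hand back 12° while pushing on, to stay clear of it.

```bash
python3 -m pendant '[0,0.000,0,3,0,0,0, 0,0.001,0,6,0,0,0, 0,0.002,0,9,0,0,0, 0,0.004,0,12,0,0,0, 0,0.006,0,12,0,0,0, 0,0.008,0,12,0,0,0, 0,0.010,0,12,0,0,0, 0,0.011,0,12,0,0,0, 0,0.011,0,12,0,0,0]'
python3 - <<'E'
from h import *
import runpy; runpy.run_path('t.py')
q=snap('top','top3');p=snap('side','side3')
im=np.hstack([cv2.resize(a['image'][y:y+150,x:x+190],None,fx=2.1,fy=2.1) for a,x,y in((p,150,110),(q,100,160))])
cv2.imwrite('pics/c3.png',im[:,:,::-1])
E
```

```text
clock: 6.28
eef_pos: [524.7, -8.0, 51.2]
tool_rot: [-2.934, -0.003, 0.004]
force: [-1.4, -4.0, -2.0]
width: -0.3
2 [534.2 146.3  50. ] [524.8  -8.1  51.3] [-0.84 -3.81 -2.46]
```

View pics/c3.png

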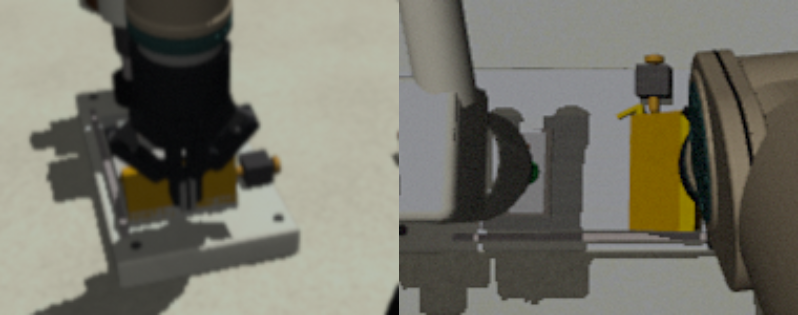

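The side and top crops show the wrist well clear of the lens. The yellow block's left edge has moved about 27 px (≈50 mm), and its catch is just past the brass pin at crop (655,105). I push 4 mm more for margin, then back off slowly.

```bash
python3 -m pendant '[0,0.002,0,0,0,0,0, 0,0.003,0,0,0,0,0, 0,0.004,0,0,0,0,0, 0,0.004,0,0,0,0,0, 0,0.002,0,0,0,0,0, 0,-0.001,0,0,0,0,0, 0,-0.004,0,0,0,0,0, 0,-0.007,0,0,0,0,0, 0,-0.010,0,0,0,0,0, 0,-0.015,0,0,0,0,0, 0,-0.030,0,0,0,0,0, 0,-0.050,0,0,0,0,0, 0,-0.070,0,0,0,0,0, 0,-0.080,0,0,0,0,0, 0,-0.080,0,0,0,0,0]'
python3 - <<'E'
from h import *
import runpy; runpy.run_path('t.py')
q=snap('top','top4');p=snap('side','side4')
im=np.hstack([cv2.resize(a['image'][y:y+150,x:x+190],None,fx=2.1,fy=2.1) for a,x,y in((p,150,110),(q,100,160))])
cv2.imwrite('pics/c4.png',im[:,:,::-1])
h=cv2.cvtColor(q['image'],cv2.COLOR_RGB2HSV); m=cv2.inRange(h,(18,120,60),(32,255,255)); m[:,:200]=0;m[:,290:]=0;m[:222]=0;m[262:]=0
ys,xs=np.nonzero(m); print('yellow cols',xs.min(),xs.max(), 'face y',atz(q,xs.max()+.5,240,86)[1], 'was 268.5->', atz(q,268.5,240,86)[1])
E
```

```text
clock: 7.68
eef_pos: [525.2, -91.4, 51.2]
tool_rot: [-2.934, -0.004, -0.001]
force: [-0.2, 0.3, -0.5]
width: 0.0
11 [532.8 143.7  50. ] [525.1 -89.2  51.3] [-0.08  0.26  0.76]
yellow cols 212 242 face y -2.1644098618506717 was 268.5-> -47.042848289880965
```

View pics/c4.png

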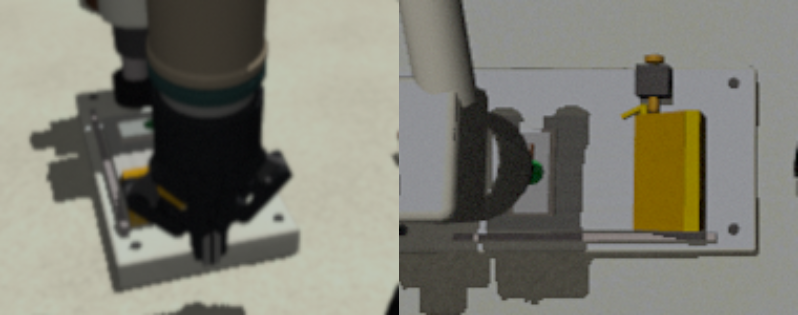

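The face now sits at y≈-2.2, so it has moved 44.9 mm from home and is caught with the fingers 80 mm away. Next is the lamp button at (510,-302).

```bash
python3 -m pendant '[0,0,0.020,-3,0,0,0, 0,-0.01,0.045,-6,0,0,0, -0.002,-0.03,0.065,-9,0,0,0, -0.004,-0.06,0.075,-12,0,0,0, -0.006,-0.09,0.075,-12,0,0,0, -0.009,-0.12,0.075,-12,0,0,0, -0.012,-0.15,0.075,-12,0,0,0, -0.015,-0.18,0.070,-12,0,0,0, -0.015,-0.200,0.060,-12,0,0,0, -0.015,-0.209,0.050,-12,0,0,0, -0.015,-0.212,0.040,-12,0,0,0, -0.015,-0.212,0.035,-12,0,0,0, -0.015,-0.212,0.035,-12,0,0,0]'
python3 - <<'E'
from h import *
q=snap('wrist','w5');p=snap('side','side5')
im=np.hstack([cv2.resize(p['image'][230:420,180:400],None,fx=1.8,fy=1.8),cv2.resize(q['image'],(400,342))])
cv2.imwrite('pics/c5.png',im[:,:,::-1])
E
```

```text
clock: 8.92
eef_pos: [509.6, -295.6, 85.0]
tool_rot: [-3.138, 0.0, 0.008]
force: [0.5, 1.2, -0.9]
width: 0.2
```

View pics/c5.png

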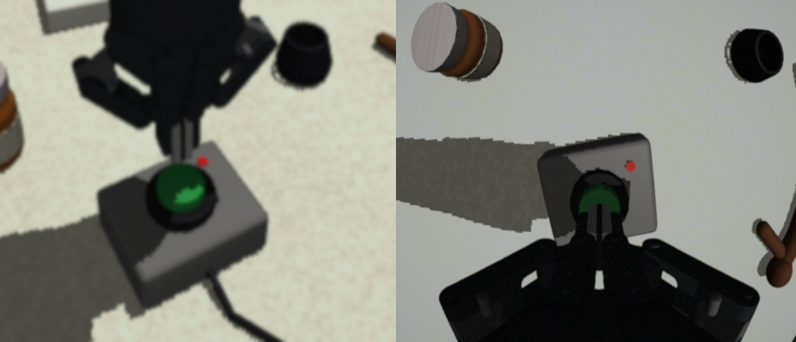

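The tip is over the button, about 7 mm short in -y. I correct that and press down gently.

```bash
python3 -m pendant '[0,-0.004,-0.006,0,0,0,0, 0.001,-0.007,-0.012,0,0,0,0, 0.001,-0.007,-0.018,0,0,0,0, 0.001,-0.007,-0.023,0,0,0,0, 0.001,-0.007,-0.026,0,0,0,0, 0.001,-0.007,-0.028,0,0,0,0, 0.001,-0.007,-0.030,0,0,0,0, 0.001,-0.007,-0.032,0,0,0,0, 0.001,-0.007,-0.033,0,0,0,0, 0.001,-0.007,-0.033,0,0,0,0]'
```

```text
clock: 9.85
eef_pos: [511.5, -303.2, 55.8]
tool_rot: [-3.14, -0.002, 0.008]
force: [-6.0, 2.0, 20.0]
width: 0.4
```

Upward force is 20 N with the tip 3.8 mm above its target, so something is solid underneath. I check whether that is the button's bottom or its rim.

Run:
```python
from h import *
p=snap('side','side6')
for i in range(4):
    q=ctrl.get_image('wrist'); s=ctrl.read_state(); print(s['eef_pos'].round(1),s['force'].round(1),s['torque'].round(2))
snap('wrist','w6')
im=np.hstack([cv2.resize(p['image'][290:380,220:340],None,fx=3.3,fy=3.3),cv2.resize(q['image'][130:330,180:410],(396,344))[:297]])
cv2.imwrite('pics/c6.png',im[:,:,::-1])
```

```text
[ 511.5 -303.2   55.8] [-5.8  1.9 21.2] [ 0.47  1.2  -0.  ]
[ 511.5 -303.2   55.9] [-5.7  2.7 20. ] [0.52 1.21 0.02]
[ 511.5 -303.2   55.8] [-5.6  3.5 20.5] [ 0.51  1.19 -0.04]
[ 511.5 -303.2   55.8] [-5.6  2.4 21.3] [ 0.53  1.2  -0.02]
```

View pics/c6.png

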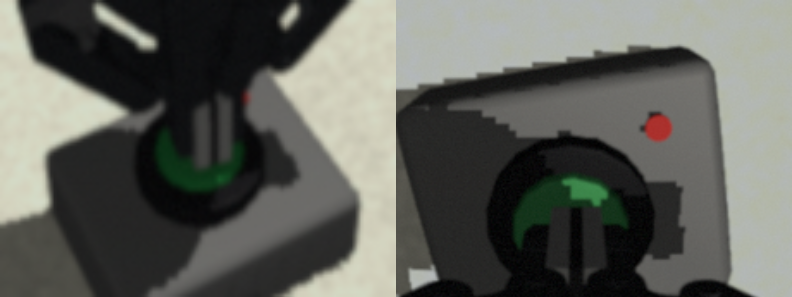

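Run:
```python
from h import *
for f in('side0','side5','side6'):
    h=cv2.cvtColor(cv2.imread(f'pics/{f}.png'),cv2.COLOR_BGR2HSV); m=cv2.inRange(h,(45,90,25),(80,255,255)); m[:300]=0;m[360:]=0;m[:,:255]=0;m[:,305:]=0
    ys,xs=np.nonzero(m); print(f,'cols',xs.min(),xs.max(),'bottom',[int(ys[xs==c].max()) for c in range(268,294,2) if (xs==c).any()])
p=ctrl.get_image('side')
for z in(58,52): print(z,[np.round(proj(p,(510.5+17*np.cos(a),-302.5+17*np.sin(a),z)),1).tolist() for a in(-1.9,0,3.14)])
```

```text
side0 cols 266 294 bottom [340, 343, 345, 346, 347, 347, 347, 347, 347, 346, 345, 344, 341]
side5 cols 267 293 bottom [341, 343, 345, 346, 347, 347, 347, 347, 347, 346, 345, 344, 341]
side6 cols 267 293 bottom [341, 344, 345, 346, 347, 347, 347, 347, 347, 346, 345, 344, 341]
58 [[280.2, 344.5], [293.1, 328.9], [267.2, 336.4]]
52 [[280.2, 347.5], [293.1, 331.9], [267.3, 339.4]]
```

Run:
```python
from h import *
ims=[]
for f in('side0','side5','side6'):
    b=cv2.imread(f'pics/{f}.png'); ims.append(cv2.resize(b[310:355,255:305],None,fx=5,fy=5,interpolation=cv2.INTER_NEAREST))
    h=cv2.cvtColor(b,cv2.COLOR_BGR2HSV); m=cv2.inRange(h,(45,90,25),(80,255,255)); m[:300]=0;m[360:]=0;m[:,:255]=0;m[:,305:]=0
    ys,xs=np.nonzero(m); print(f,'top',[(c,int(ys[xs==c].min())) for c in list(range(267,275))+list(range(287,294)) if (xs==c).any()])
cv2.imwrite('pics/c7.png',np.hstack(ims))
```

```text
side0 top [(267, 327), (268, 326), (269, 325), (270, 324), (271, 323), (272, 323), (273, 322), (274, 322), (287, 322), (288, 322), (289, 323), (290, 324), (291, 325), (292, 325), (293, 327)]
side5 top [(267, 330), (268, 327), (269, 326), (270, 325), (271, 324), (272, 323), (273, 323), (274, 323), (287, 323), (288, 323), (289, 324), (290, 324), (291, 325), (292, 327), (293, 329)]
side6 top [(267, 333), (268, 330), (269, 329), (270, 329), (271, 330), (272, 333), (273, 335), (274, 337), (287, 339), (288, 339), (289, 339), (290, 336), (291, 333), (292, 333), (293, 333)]
```

View pics/c7.png

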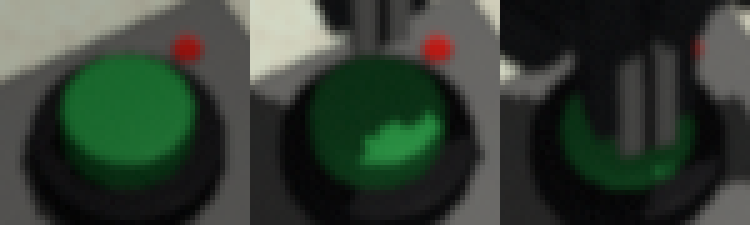

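In the third frame the button's top edge is 3 px lower, as predicted for a 6 mm drop, and its side band is gone. With 20 N on a 5 N spring, it is fully down. I release it and retreat.

```bash
python3 -m pendant '[0,0,0.005,0,0,0,0, 0,0,0.012,0,0,0,0, 0,0,0.025,0,0,0,0, 0,0,0.050,0,0,0,0, 0,-0.01,0.08,0,0,0,0, -0.01,-0.04,0.10,0,0,0,0, -0.02,-0.07,0.12,0,0,0,0, -0.03,-0.10,0.13,0,0,0,0, -0.04,-0.13,0.13,0,0,0,0, -0.05,-0.15,0.13,0,0,0,0, -0.05,-0.15,0.13,0,0,0,0, -0.05,-0.15,0.13,0,0,0,0]'
python3 - <<'E'
from h import *
q=snap('top','top8');p=snap('side','side8')
im=np.hstack([cv2.resize(a['image'],(400,300)) for a in(p,q)]); cv2.imwrite('pics/c8.png',im[:,:,::-1])
h=cv2.cvtColor(q['image'],cv2.COLOR_RGB2HSV); m=cv2.inRange(h,(18,120,60),(32,255,255)); m[:,:200]=0;m[:,290:]=0;m[:222]=0;m[262:]=0
xs=np.nonzero(m)[1]; print('yellow',xs.min(),xs.max(),ctrl.read_state()['force'].round(1))
h=cv2.cvtColor(p['image'],cv2.COLOR_RGB2HSV); m=cv2.inRange(h,(45,90,25),(80,255,255)); m[:300]=0;m[360:]=0;m[:,:255]=0;m[:,305:]=0
ys,xs=np.nonzero(m); print([(c,int(ys[xs==c].min())) for c in range(267,275) if (xs==c).any()])
for l in('jar_mid','loupe_mid','antler','glasses'):
    print(l,[(r['bbox'],round(r['confidence'],2)) for r in ctrl.cut_out(q,l)[:1]])
E
```

```text
clock: 11.2
eef_pos: [460.0, -454.7, 185.4]
tool_rot: [-3.14, -0.001, 0.005]
force: [1.0, 1.1, 0.1]
width: 0.2
yellow 212 242 [ 0.1 -0.1 -0.1]
[]
jar_mid [([324.8, 301.6, 362.6, 336.9], 0.59)]
loupe_mid []
antler [([329.5, 92.8, 469.5, 145.0], 0.84)]
glasses [([194.5, 47.5, 263.7, 116.8], 0.72)]
```

View pics/c8.png

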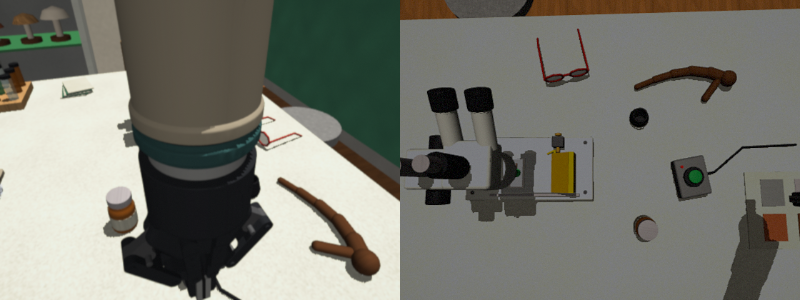

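The final view shows the slide still caught (yellow at cols 212–242), the jar, loupe, antler and spectacles in place, the button free, and the hand clear. I hand in.

Run:
```python
from h import *
for f in('top0','top8'):
    h=cv2.cvtColor(cv2.imread(f'pics/{f}.png'),cv2.COLOR_BGR2HSV); m=cv2.inRange(h,(45,100,50),(75,255,255))[230:265,395:430]; print(f,cv2.boundingRect(m),int((m>0).sum()))
print(ctrl.finish_job())
```

```text
top0 (9, 8, 19, 18) 275
top8 (9, 8, 19, 18) 274
the job is handed in; nothing more can be done
None
```

The slide is caught on the pin, the lamp button was pressed and has come back up, and the job is handed in at about 11 s on the robot's clock.

- **Slide:** I pushed the yellow end in slowly with shut fingers to about 50–53 mm, short of the 70 mm end stop. I leaned the hand back 12° part-way to keep the wrist clear of the lens. After I let go it settled at about 44.9 mm from home, and it was still there in the last picture.
- **Lamp button:** I pressed it only after the slide was caught, with about 20 N centred on the button. In the side view its top edge dropped 3 px, which is what a 6 mm drop should show. After release it looked the same from above as at the start (274 against 275 px).
- **Last checks:** Force on the tool was about zero and the hand was about 200 mm clear of the lamp box. In the top picture the jar, antler and spectacles were where they started, within a few pixels.

**Checks that failed or disagreed:**
- At the bottom of the press the tip read z = 55.8 mm where about 52 mm was expected. I relied on the force and the picture instead.
- The network missed the loupe in the last picture, but I could see it there, unmoved.
- The arm hid the lamp box from the side camera at the end, so only the top view shows the button back up.
- I could not confirm that the lamp itself is lit.

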